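# Load the knife-case magazine and hold it down for the locking pin

## Robot

A 6-joint arm with a two-finger parallel gripper is mounted at the origin on the work surface. World frame = base frame: x ahead of the robot, y to its left, z up, the work surface at z = 0. Lengths are in m, angles in rad, forces in N, time in s.
With the tool pointing down it reaches from about 0.25 to 0.775 m from the base axis. Payload 4 kg.
Tool frame: the origin (TCP) lies at the centre of the arm's flange, where the gripper is bolted on; the fingertips stand ahead of it and the grasp point (between the pads) lies 180 mm ahead of it (robot.tcp_to_tips is the z of the fingertips in the tool frame, in m); z points along the fingers, y is the direction in which the jaws open and shut (so a half turn about z gives the same grasp; the last joint's range is limited). The gripper opens to 94 mm and grips with 3 to 60 N. Pads are 16 mm wide; open, the fingers measure 119 mm over their backs; the gripper's body (75 mm by 177 mm) begins 78 mm behind the grasp point.
Start: joints at [-1.341, 0.087, 1.371, -0, 1.684, -0.103], TCP at [0.18, -0.52, 0.405] pointing down, gripper open.
Joint ranges: [-3.1, 3.1], [-0.76, 2.03], [0.27, 2.55], [-1.08, 4.22], [0.17, 2.65], [-2.57, 2.57]. Speed limits (rad/s): [2.79, 2.79, 3.14, 3.14, 3.14, 3.14].

## Interface

Orientations are given as [roll, pitch, yaw] about the fixed x, y, z axes, in that order (R = Rz(yaw) Ry(pitch) Rx(roll)).
In Python, from bench import robot gives the robot as it stands.
- The arm moves only by the tool move_arm, never from a script. Its argument "increments" is a list that holds one entry, the list of rows, each a list of 7 numbers: the opening, from 0 (shut) to 1 (fully open), then the shift along the tool's x, y, z as a fraction of full scale, then the turn, a rotation vector about the tool's x, y, z as a fraction of full scale. In form: [[[jaw, dx, dy, dz, rx, ry, rz], ...]]. A call has 1 to 8 rows; each row is the pose to reach, as a shift and turn from the pose commanded when the call began, along the tool's axes at that moment; what a row does not reach only later rows make up. Full scale, the value 1, is 0.1 m for a shift and pi/2 rad for a turn. A row lasts 1/12 s, in which the tool goes at most 41.7 mm and 7.16 degrees, less where a joint would pass 70% of its speed; a pose out of reach is approached as far as the arm can. A call with a number of a shift or a turn outside -1 to 1 is refused whole. A call with a gripper value outside its range is refused whole. The fingers move at their own pace and stop on an object; the grip force is fixed at half the most. Time passes only in rows, so rows that repeat a pose let the fingers close. It gives the time, the measured TCP pose, the force and the opening at its end, in the units of the state.
- robot.get_obs(): the state, without advancing time (a new reading comes with each control period).
- robot.snapshot(name): name is "scene" or "top"; returns (picture, depth): 400x640x3 uint8, red, green, blue; 400x640 float32, m along the optical axis (not along the pixel's ray), 0 where there is no reading.
- robot.camera_params(name): a dict with "mtx" (3x3 intrinsics, pixels), "R" (3x3) and "t" (3): a world point X has camera coordinates R X + t. Camera axes: x right, y down, z forward; pixel columns grow to the right and rows downward; lengths in m; the calibration is good to about 2 mm. A picture is of the moment at which its call begins. camera_params takes no time and is no camera call.
- robot.close_job(): hands the job in, once; it reports no verdict.
The state is a dict: "time": time; "joint_positions": joint angles; "qvel": joint speeds; "joint_torque": joint torques, N m; "tool_pos": TCP position; "ee_rot": TCP orientation; "wrist_force": force on the tool from outside, world axes, zero at the start; "wrist_torque": the same for the moment, N m; "width": finger opening in m.
Only numpy, scipy, OpenCV 4.12 (cv2) and the standard library are available. Lean on these libraries where they do the work, as an engineer would, in place of code of your own. Each camera call takes 0.05 s, during which the arm holds its last target.

## Task

Stack the two loose white knife cases squarely, edges flush, on top of the case that already sits on the spring-loaded plate of the black magazine, and let go of them. Then push the whole column down from above with your fingertips on the top lid until the metal plate's top is level with the black rim around it (partway down, not at the bottom of its travel), and stay there: the program finishes while still holding it down, so that a colleague can slide the locking pin in. Leave the pin, the jar and the steel specimen chuck where they are.

Things in the scene. Friction and masses are not known exactly. Their poses are not given: they have to be found in the camera images.
- housing: black magazine housing, fixed to the bench: foot plate 170 x 140 mm, walls 150 (its x) x 120 (its y) mm with an open top 118 x 88 mm; its rim is 45 mm above its origin, which is the centre of its underside on the bench (z up)
- platen_top (a point): centre of the upper face of the bare-metal plate (114 x 84 mm) in the magazine's open top, axes as the housing's; at rest it stands 12 mm above the rim (57 mm above the bench) and it must be held level with the rim (45 mm above the bench)
- platen (a joint): how far the plate is pressed down, in m: 0 at rest (up), 0.012 with its top level with the rim, 0.022 at its lower stop; it moves straight down only. A spring pushes it up with 8 N at rest plus 0.5 N per mm; the plate (0.15 kg) and the three cases weigh on it, but do not sink it by themselves. Returns up when released
- case_base: closed white hard-plastic knife case with a grey lid seam, a small steel latch on one short end and a hinge on the other; 84 (its x) x 56 (its y) x 26 (z) mm, 85 to 170 g, all three cases alike; origin at the centre of its underside, z up; sits on the plate from the start, about centred, its long side along the housing's x; it stays there as the foot of the column
- case_a: closed white hard-plastic knife case with a grey lid seam, a small steel latch on one short end and a hinge on the other; 84 (its x) x 56 (its y) x 26 (z) mm, 85 to 170 g, all three cases alike; origin at the centre of its underside, z up; starts lying on the bench
- case_b: closed white hard-plastic knife case with a grey lid seam, a small steel latch on one short end and a hinge on the other; 84 (its x) x 56 (its y) x 26 (z) mm, 85 to 170 g, all three cases alike; origin at the centre of its underside, z up; starts lying on the bench; either loose case may go on first
- jar: bystander: amber screw-lid jar, diameter 52 mm, height 70 mm, standing on the bench; origin at the centre of its underside
- chuck: bystander: round steel specimen chuck, diameter 44 mm, height 45 mm with a tapered top, standing on the bench; origin at the centre of its underside
- pin: bystander: steel locking pin with a dark head, 93 mm long, up to 16 mm thick, lying along its x on the bench beyond the magazine; origin on the bench below its shank, 48 mm from the head's end

How it is judged:
By the outcome, as a careful person would: the job done as asked, in the order asked, and still so for the second after the job is handed in, while the arm keeps its last pose, push and grip.
It also fails if it takes over 67 s, if anything falls off the work surface, if the arm or the gripper's body presses on something with over 40 N, if the wrist force passes 120 N, or if a joint passes its speed limit or range.

## Working session

There is one attempt and no reset: what is moved stays moved. The work goes in short steps, Python scripts to look and compute and a tool call to move; the robot and the scene stay as the last step left them, time stands still between calls to the robot, and variables do not carry over. Pictures are saved under pics/ and viewed, and the job is handed in when it is done.

Besides the shell and the picture viewer there is one more tool, called after ">>>" as name([rows], argument=value, ...), one row to a line, values as JSON. move_arm: Moves the arm, as the interface text tells. Its arguments: {"type":"object","properties":{"increments":{"type":"array","items":{"type":"array","items":{"type":"array","items":{"type":"number","minimum":-1,"maximum":1}}}}},"required":["increments"]}

```bash
ls; mkdir -p pics
python3 - <<'E'
from bench import robot
import cv2,numpy as np
for n in ("scene","top"):
    p,d=robot.snapshot(n); cv2.imwrite(f"pics/{n}0.png",p[:,:,::-1]); np.save(f"pics/{n}0d.npy",d); np.save(f"pics/{n}0p.npy",p)
    print(n,robot.camera_params(n))
o=robot.get_obs(); print(o); print(robot.tcp_to_tips)
E
```

```text
pics
scene {'mtx': array([[393.19109291,   0.        , 322.10951744],
       [  0.        , 393.19109291, 201.07776205],
       [  0.        ,   0.        ,   1.        ]]), 'R': array([[ 0.30623212,  0.95189446,  0.01090057],
       [ 0.70434611, -0.21886094, -0.67527509],
       [-0.64040491,  0.2144687 , -0.73748541]]), 't': array([-0.18530984, -0.39333985,  1.31342786])}
top {'mtx': array([[398.91510106,   0.        , 323.11507084],
       [  0.        , 398.91510106, 203.23820324],
       [  0.        ,   0.        ,   1.        ]]), 'R': array([[-0.02961782, -0.99949894, -0.011165  ],
       [-0.99610824,  0.03044132, -0.08271457],
       [ 0.083013  ,  0.00867172, -0.99651073]]), 't': array([0.03858403, 0.62583641, 1.00485398])}
{'time': 0.1, 'joint_positions': array([-1.34109252e+00,  8.78790507e-02,  1.37203826e+00, -9.55080515e-06,
        1.68360868e+00, -1.03107108e-01]), 'qvel': array([-0.00268303, -0.00156698, -0.002015  , -0.0009122 , -0.00010791,
       -0.00041301]), 'joint_torque': array([ 1.84660661e-03, -3.41251087e+01, -3.03301907e+01,  7.18184514e-02,
        3.04503052e-02, -9.69540497e-05]), 'tool_pos': array([ 0.17965507, -0.51973352,  0.40365487]), 'ee_rot': array([-3.13966860e+00, -1.89546446e-04,  3.32809669e-01]), 'wrist_force': array([-0.82602606,  0.19937104, -0.07282652]), 'wrist_torque': array([-0.01329855, -0.03954408, -0.00331227]), 'width': 0.09389130996305503}
0.1992
```

View pics/scene0.png

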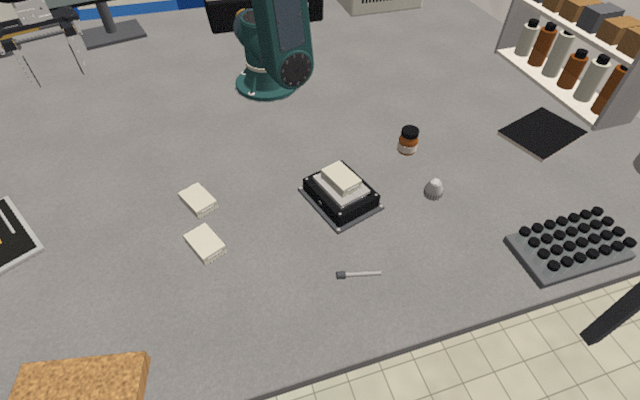

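View pics/top0.png

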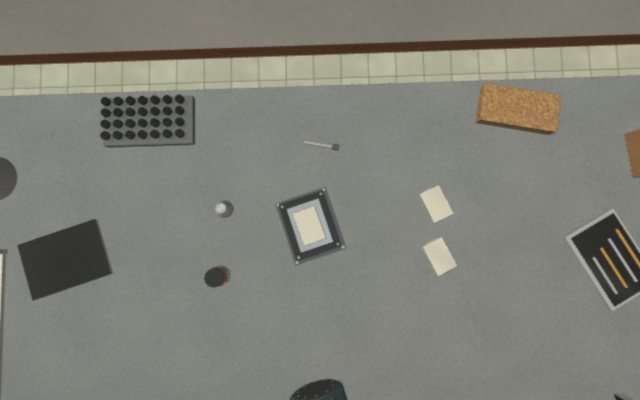

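Run:
```python
import cv2,numpy as np
t=np.load("pics/top0p.npy")[:,:,::-1]; s=np.load("pics/scene0p.npy")[:,:,::-1]
a=cv2.resize(t[170:290,265:365],None,fx=5,fy=5,interpolation=cv2.INTER_CUBIC)[:600]
b=cv2.resize(t[175:285,410:470],None,fx=5,fy=5,interpolation=cv2.INTER_CUBIC)[:600]
b=np.vstack([b,np.zeros((50,300,3),np.uint8)])
cv2.imwrite("pics/c1.png",np.hstack([a,b]))
a=cv2.resize(s[150:240,290:390],None,fx=4,fy=4,interpolation=cv2.INTER_CUBIC)
b=cv2.resize(s[175:265,165:265],None,fx=4,fy=4,interpolation=cv2.INTER_CUBIC)
cv2.imwrite("pics/c2.png",np.hstack([a,b]))
```

```text
(no output)
```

View pics/c1.png

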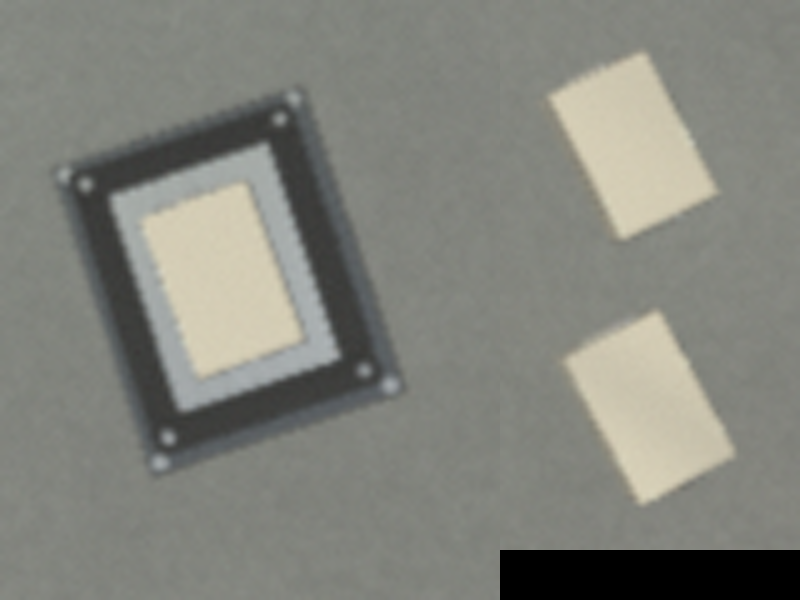

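View pics/c2.png

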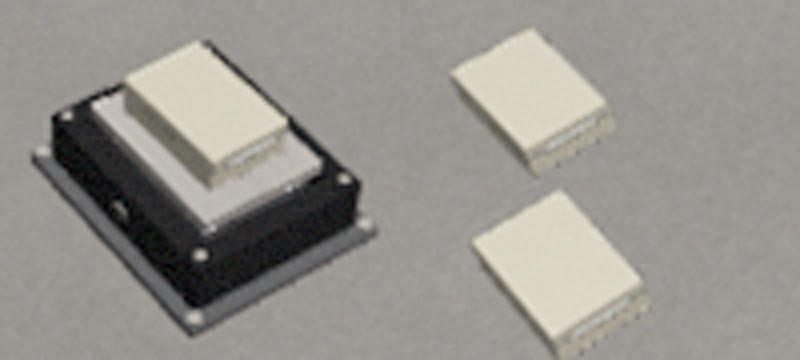

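```bash
cat > h.py <<'E'
import cv2,numpy as np
from scipy.optimize import minimize
from bench import robot
P={n:robot.camera_params(n) for n in("top","scene")}
def proj(n,X):
    p=P[n]; c=np.asarray(X)@p["R"].T+p["t"]; q=c@p["mtx"].T; return q[:,:2]/q[:,2:]
def ray(n,uv,z):
    p=P[n]; d=p["R"].T@np.linalg.solve(p["mtx"],[uv[0],uv[1],1]); o=-p["R"].T@p["t"]
    return o+d*(z-o[2])/d[2]
def box(x,y,yaw,z0,L=.084,W=.056,H=.026):
    c,s=np.cos(yaw),np.sin(yaw)
    return np.array([[x+c*a-s*b,y+s*a+c*b,z] for z in(z0,z0+H) for a in(-L/2,L/2) for b in(-W/2,W/2)])
def warm(p):
    p=p.astype(float); return p[:,:,0]-p[:,:,2], p.mean(2)
def render(pts,r,S=8):
    u0,v0,u1,v1=r
    m=np.zeros(((v1-v0)*S,(u1-u0)*S),np.uint8)
    h=cv2.convexHull(((pts-[u0-.5,v0-.5])*S-.5).astype(np.float32))
    cv2.fillConvexPoly(m,np.round(h*16).astype(np.int32),255,shift=4)
    return cv2.resize(m,(u1-u0,v1-v0),interpolation=cv2.INTER_AREA)/255.
def fit(n,pic,g,z0,H=.026,faces="box",pad=8):
    def pts(v):
        b=box(*v,z0,H=H); return proj(n,b if faces=="box" else b[4:])
    q=pts(g); u0,v0=np.floor(q.min(0)-pad).astype(int); u1,v1=np.ceil(q.max(0)+pad).astype(int)
    w,_=warm(pic); w=w[v0:v1,u0:u1]
    m0=render(q,(u0,v0,u1,v1)); bg=np.median(w[m0<.01]); fg=np.median(w[m0>.99]); k=np.clip((w-bg)/(fg-bg),0,1.2)
    k=np.where(k<.15,0,k)
    f=lambda v:((render(pts(v),(u0,v0,u1,v1))-k)**2).sum()
    best=None
    sx=np.array([[0,0,0],[.006,0,0],[0,.006,0],[0,0,.08]])
    v=np.array(g,float)
    for i in range(3):
        r=minimize(f,v,method="Nelder-Mead",options=dict(initial_simplex=v+sx*(1 if i==0 else -.4),xatol=1e-5,fatol=1e-4)); v=r.x
    return v,r.fun
E
python3 - <<'E'
from h import *
t=np.load("pics/top0p.npy"); s=np.load("pics/scene0p.npy")
for name,uvT,uvS,z in(("base",(309,226),(341,178),.057),("far",(436,204),(204,242),0),("near",(440,257),(197,199),0)):
    g=ray("top",uvT,z+.026); print(name,"top",g,"scene",ray("scene",uvS,z+.026))
    for n,p in(("top",t),("scene",s)):
      for yaw in (.3,.5):
        for fc in ("box","topface"):
            v,f=fit(n,p,[g[0],g[1],yaw],z,faces=fc); print("  ",n,fc,np.round(v*[1000,1000,180/np.pi],2),round(f,2))
dt=np.load("pics/top0d.npy")
for uv in [(309,226),(436,204),(440,257),(400,230)]:
    for n,d in(("top",dt),):
        p=P[n]; z=d[uv[1]-2:uv[1]+3,uv[0]-2:uv[0]+3].mean(); c=np.linalg.solve(p["mtx"],[uv[0],uv[1],1])*z; print(uv,p["R"].T@(c-p["t"]))
E
```

```text
base top [0.56752748 0.05518879 0.083     ] scene [0.57990349 0.05218753 0.083     ]
   top box [569.39  55.51  18.68] 11.73
   top topface [569.31  55.45  18.61] 10.84
   top box [569.42  55.43  18.79] 10.93
   top topface [569.3   55.34  18.68] 10.15
   scene box [567.23  56.14  18.5 ] 127.49
   scene topface [570.73  55.91  18.52] 90.16
   scene box [567.31  56.23  17.94] 131.24
   scene topface [570.88  55.72  18.69] 89.68
far top [ 0.61587328 -0.27090714  0.026     ] scene [ 0.62310252 -0.2702881   0.026     ]
   top box [ 617.66 -272.43   24.61] 26.47
   top topface [ 617.26 -270.42   24.19] 15.22
   top box [ 617.94 -272.14   24.47] 26.18
   top topface [ 617.23 -270.57   23.78] 15.27
   scene box [ 614.97 -270.52   22.75] 117.59
   scene topface [ 618.59 -270.25   24.12] 119.07
   scene box [ 614.96 -270.41   22.89] 117.77
   scene topface [ 618.88 -270.27   24.11] 119.57
near top [ 0.48023223 -0.27388957  0.026     ] scene [ 0.49202896 -0.27173451  0.026     ]
   top box [ 482.98 -274.07   25.45] 27.63
   top topface [ 483.19 -271.96   25.37] 13.9
   top box [ 482.73 -273.97   25.62] 28.94
   top topface [ 483.19 -271.95   25.38] 13.93
   scene box [ 480.5  -271.08   23.8 ] 119.43
   scene topface [ 485.21 -271.39   25.2 ] 86.53
   scene box [ 480.7  -271.7    24.32] 104.78
   scene topface [ 485.38 -271.27   25.68] 86.55
(309, 226) [0.56751177 0.05516237 0.08357783]
(436, 204) [ 0.61584718 -0.27080877  0.02635879]
(440, 257) [ 0.48029483 -0.27359692  0.02705627]
(400, 230) [ 5.52120809e-01 -1.80047052e-01  8.34597670e-05]
```

>>> move_arm([
  [[1,0.3,-0.11,0.07,0,0,0],[1,0.6,-0.22,0.14,0,0,0],[1,0.92,-0.34,0.21,0,0,0]],
])

```text
time: 0.35
tool_pos: [0.2557, -0.4572, 0.3828]
ee_rot: [-3.141, 0.0, 0.331]
wrist_force: [-0.9, 0.4, -0.5]
width: 0.0937
```

>>> move_arm([
  [[1,0.3,-0.11,0.07,0,0,0],[1,0.6,-0.22,0.14,0,0,0],[1,0.92,-0.34,0.21,0,0,0]],
])

```text
time: 0.6
tool_pos: [0.3321, -0.3943, 0.3618]
ee_rot: [-3.141, 0.0, 0.332]
wrist_force: [0.9, -0.8, 0.0]
width: 0.0937
```

>>> move_arm([
  [[1,0.3,-0.11,0.07,0,0,0],[1,0.6,-0.22,0.14,0,0,0],[1,0.92,-0.34,0.21,0,0,0]],
])

```text
time: 0.85
tool_pos: [0.408, -0.3321, 0.3408]
ee_rot: [-3.141, 0.001, 0.332]
wrist_force: [0.2, 0.0, 0.9]
width: 0.094
```

>>> move_arm([
  [[1,0.3,-0.11,0.07,0,0,-0.03],[1,0.6,-0.22,0.14,0,0,-0.06],[1,0.92,-0.34,0.21,0,0,-0.07],[1,0.92,-0.34,0.21,0,0,-0.07],[1,0.92,-0.34,0.21,0,0,-0.07]],
])

```text
time: 1.27
tool_pos: [0.4838, -0.2697, 0.3193]
ee_rot: [-3.139, 0.002, 0.446]
wrist_force: [0.1, -0.9, 0.6]
width: 0.094
```

>>> move_arm([
  [[1,0,0.02,0.3,0,0,0],[1,-0.01,0.02,0.6,0,0,0],[1,-0.01,0.02,0.9,0,0,0],[1,-0.01,0.02,0.9,0,0,0]],
])

```text
time: 1.6
tool_pos: [0.4799, -0.2729, 0.2241]
ee_rot: [-3.131, 0.007, 0.441]
wrist_force: [-1.6, 1.5, -0.4]
width: 0.0941
```

>>> move_arm([
  [[1,0,0,0.1,0,0,0],[1,0,0,0.2,0,0,0],[1,0,0,0.26,0,0,0],[1,0,0,0.26,0,0,0],[1,0,0,0.26,0,0,0]],
])

```text
time: 2.02
tool_pos: [0.4832, -0.2736, 0.2054]
ee_rot: [3.14, -0.001, 0.443]
wrist_force: [-0.2, 0.4, -0.2]
width: 0.0939
```

>>> move_arm([
  [[1,0.01,-0.01,0.02,0,0,0],[1,0.01,-0.01,0.02,0,0,0],[1,0.01,-0.01,0.02,0,0,0]],
])

```text
time: 2.27
tool_pos: [0.4837, -0.272, 0.2033]
ee_rot: [3.141, -0.0, 0.443]
wrist_force: [-0.4, -0.5, -0.4]
width: 0.0941
```

Run:
```python
from h import *
for n in("scene",):
    p,d=robot.snapshot(n); np.save("pics/s1p.npy",p)
    cv2.imwrite("pics/s1.png",cv2.resize(p[140:290,130:280,::-1],None,fx=4,fy=4,interpolation=cv2.INTER_CUBIC))
print(robot.get_obs()["tool_pos"],robot.get_obs()["ee_rot"])
```

```text
[ 0.48368071 -0.27195079  0.203206  ] [ 3.14066788e+00 -4.06617539e-04  4.43056302e-01]
```

View pics/s1.png

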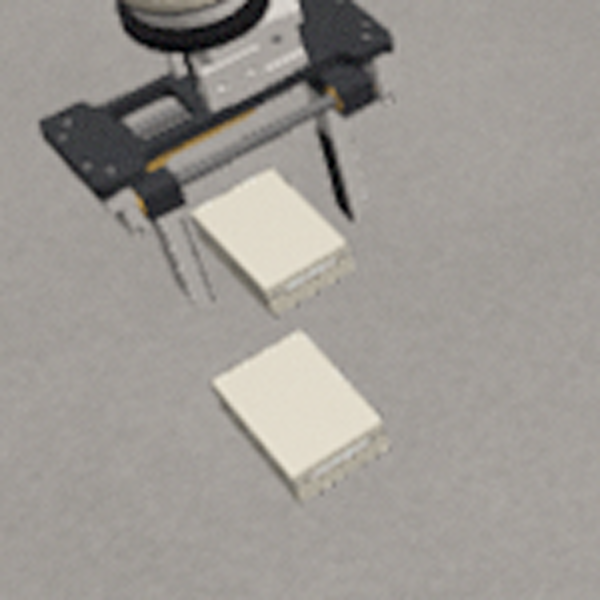

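The open fingers straddle the near case (crop tips at about (203,303) and (350,220), with the case between them). Closing now.

>>> move_arm([
  [[0.5,0,0,0,0,0,0],[0.5,0,0,0,0,0,0],[0.5,0,0,0,0,0,0],[0.5,0,0,0,0,0,0],[0.5,0,0,0,0,0,0],[0.5,0,0,0,0,0,0],[0.5,0,0,0,0,0,0]],
])

```text
time: 2.9
tool_pos: [0.4835, -0.272, 0.2027]
ee_rot: [3.142, 0.0, 0.443]
wrist_force: [0.5, 0.4, 0.0]
width: 0.0559
```

Run:
```python
from h import *
o=robot.get_obs();print(o["tool_pos"],o["ee_rot"],o["width"],o["wrist_force"])
p,d=robot.snapshot("scene")
s=np.load("pics/scene0p.npy")
for q in(s,p):
    print(np.round(fit("scene",q,[.4845,-.2715,.44],0,faces="t")[0]*[1000,1000,57.3],2))
cv2.imwrite("pics/s2.png",cv2.resize(p[140:290,130:280,::-1],None,fx=4,fy=4,interpolation=cv2.INTER_CUBIC))
```

```text
[ 0.48347334 -0.27199325  0.2026532 ] [3.14156191e+00 7.30757882e-05 4.42713001e-01] 0.05594927277584814 [0.49405614 0.4068594  0.00519211]
[ 485.53 -271.25   25.04]
[ 485.09 -270.1    22.92]
```

View pics/s2.png

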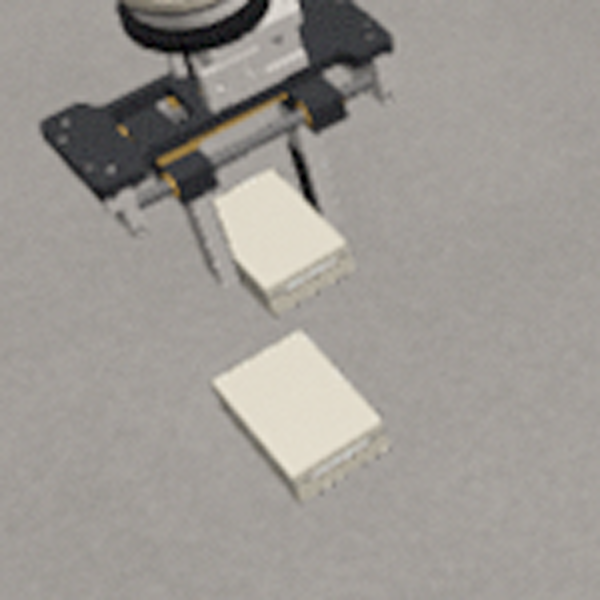

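>>> move_arm([
  [[0.5,0,0,-0.05,0,0,0],[0.5,0,0,-0.2,0,0,0],[0.5,0,0,-0.4,0,0,0],[0.5,0,0,-0.6,0,0,0],[0.5,0,0,-0.8,0,0,0],[0.5,0,0,-1.0,0,0,0]],
])

```text
time: 3.45
tool_pos: [0.4833, -0.2719, 0.3037]
ee_rot: [-3.141, 0.0, 0.443]
wrist_force: [0.4, -1.0, -0.4]
width: 0.0557
```

>>> move_arm([
  [[0.5,0,0,-0.2,0,0,0],[0.5,0,0,-0.35,0,0,0],[0.5,0,0,-0.4,0,0,0],[0.5,0,0,-0.4,0,0,0]],
])

```text
time: 3.78
tool_pos: [0.4837, -0.2721, 0.3447]
ee_rot: [3.138, -0.002, 0.443]
wrist_force: [-0.3, -0.7, -1.2]
width: 0.0555
```

>>> move_arm([
  [[0.5,0.05,-0.06,0,0,0,0],[0.5,0.2,-0.24,0,0,0,0],[0.5,0.37,-0.44,0,0,0,0],[0.5,0.55,-0.65,0,0,0,0],[0.5,0.72,-0.86,0,0,0,0]],
])

```text
time: 4.2
tool_pos: [0.5115, -0.1618, 0.3404]
ee_rot: [-3.138, 0.002, 0.442]
wrist_force: [0.1, 0.1, -0.5]
width: 0.0558
```

>>> move_arm([
  [[0.5,0.18,-0.22,0,0,0,0],[0.5,0.36,-0.43,0,0,0,0],[0.5,0.54,-0.65,0,0,0,0],[0.5,0.72,-0.86,0,0,0,0]],
])

```text
time: 4.53
tool_pos: [0.5396, -0.0528, 0.3405]
ee_rot: [-3.139, 0.003, 0.443]
wrist_force: [0.9, -0.3, -1.0]
width: 0.056
```

>>> move_arm([
  [[0.5,0.18,-0.22,0,0,0,0.02],[0.5,0.36,-0.43,0,0,0,0.04],[0.5,0.54,-0.65,0,0,0,0.06],[0.5,0.7,-0.83,0,0,0,0.075],[0.5,0.72,-0.86,0,0,0,0.075],[0.5,0.72,-0.86,0,0,0,0.075],[0.5,0.72,-0.86,0,0,0,0.075]],
])

```text
time: 5.12
tool_pos: [0.5677, 0.0537, 0.3412]
ee_rot: [-3.141, 0.003, 0.326]
wrist_force: [0.0, 0.5, -0.9]
width: 0.056
```

```bash
cat >> h.py <<'E'
def delta(x,y,z,yawdeg):
    o=robot.get_obs(); p=o["tool_pos"]; w=o["ee_rot"][2]; d=np.array([x,y,z])-p
    c,s=np.cos(w),np.sin(w)
    print("t",o["time"],"pos",np.round(p,4),"rot",np.round(o["ee_rot"],4),"F",np.round(o["wrist_force"],1),"w",round(o["width"],4))
    print("frac dx dy dz",np.round([(c*d[0]+s*d[1])*10,(s*d[0]-c*d[1])*10,-d[2]*10],4),"rz",round(-(yawdeg-np.degrees(w))/90,4))
E
python3 - <<'E'
from h import *
delta(.5692,.0552,.2865,18.65)
E
```

```text
t 5.1167 pos [0.5677 0.0537 0.3412] rot [-3.1415e+00  2.9000e-03  3.2580e-01] F [ 0.   0.5 -0.9] w 0.056
frac dx dy dz [ 0.0188 -0.01    0.5471] rz 0.0002
```

>>> move_arm([
  [[0.5,0.01,-0.005,0.1,0,0,0],[0.5,0.02,-0.01,0.25,0,0,0],[0.5,0.02,-0.01,0.4,0,0,0],[0.5,0.02,-0.01,0.5,0,0,0],[0.5,0.02,-0.01,0.51,0,0,0],[0.5,0.02,-0.01,0.51,0,0,0]],
])

```text
time: 5.62
tool_pos: [0.5693, 0.0545, 0.2904]
ee_rot: [-3.141, 0.002, 0.324]
wrist_force: [0.7, -0.0, -0.0]
width: 0.0555
```

Run:
```python
from h import *
delta(.5692,.0552,.2857,18.65)
p,d=robot.snapshot("scene"); q,_=robot.snapshot("top")
np.save("pics/s3p.npy",p)
a=cv2.resize(p[135:235,285:395,::-1],None,fx=4,fy=4,interpolation=cv2.INTER_CUBIC)
b=cv2.resize(q[170:270,265:355,::-1],None,fx=4,fy=4,interpolation=cv2.INTER_CUBIC)
cv2.imwrite("pics/s3.png",np.hstack([a,b]))
```

```text
t 5.6167 pos [0.5693 0.0545 0.2904] rot [-3.141e+00  2.400e-03  3.237e-01] F [ 0.7 -0.  -0. ] w 0.0555
frac dx dy dz [ 0.0011 -0.0073  0.0471] rz -0.0011
```

View pics/s3.png

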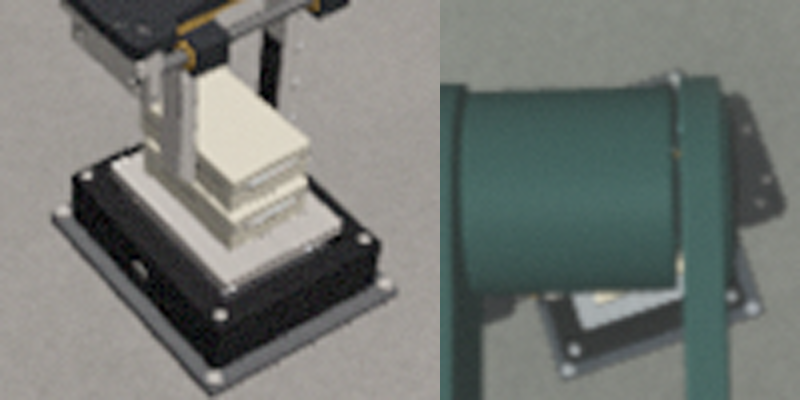

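>>> move_arm([
  [[0.5,0,-0.005,0.02,0,0,0],[0.5,0,-0.005,0.035,0,0,0],[0.5,0,-0.005,0.045,0,0,0],[0.5,0,-0.005,0.045,0,0,0]],
])

```text
time: 6.05
tool_pos: [0.5695, 0.0558, 0.2872]
ee_rot: [3.141, -0.0, 0.325]
wrist_force: [0.6, -0.1, -0.6]
width: 0.0557
```

Run:
```python
from h import *
delta(.5692,.0552,.2857,18.65)
p,d=robot.snapshot("scene"); np.save("pics/s4p.npy",p)
u0,v0=330,160
a=cv2.resize(p[v0:v0+50,u0:u0+50,::-1],None,fx=12,fy=12,interpolation=cv2.INTER_CUBIC)
b=a.copy()
for z in(.057,.083,.109):
    q=proj("scene",box(.5701,.0557,np.radians(18.65),z))
    for (i,j) in((0,1),(1,3),(3,2),(2,0)):
        cv2.line(b,tuple(((q[i]-[u0,v0]+.5)*12).astype(int).tolist()),tuple(((q[j]-[u0,v0]+.5)*12).astype(int).tolist()),(0,0,255),1)
cv2.imwrite("pics/s4.png",b)
```

```text
t 6.05 pos [0.5695 0.0558 0.2872] rot [ 3.1415e+00 -1.0000e-04  3.2510e-01] F [ 0.6 -0.1 -0.6] w 0.0557
frac dx dy dz [-0.005   0.0049  0.0153] rz -0.0003
```

View pics/s4.png

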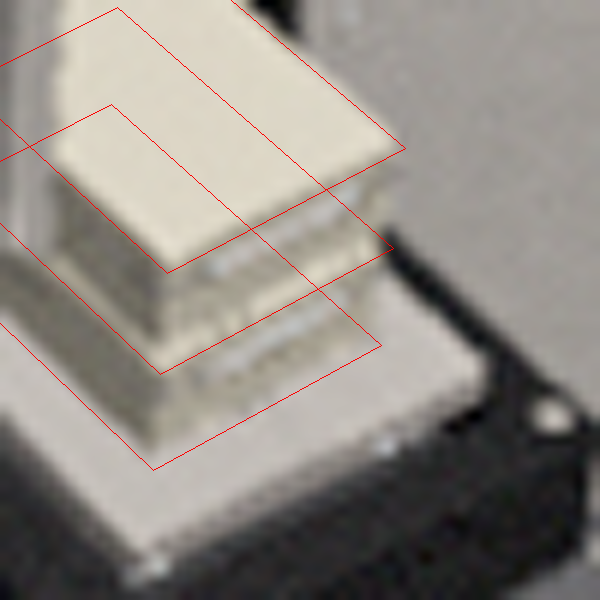

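Run:
```python
from h import *
p=np.load("pics/scene0p.npy")
def ov(p,u0,v0,zs,x,y,yaw,N=45,k=8):
    b=cv2.resize(p[v0:v0+N,u0:u0+N,::-1],None,fx=k,fy=k,interpolation=cv2.INTER_CUBIC)
    for z in zs:
        q=proj("scene",box(x,y,np.radians(yaw),z))
        for (i,j) in((0,1),(1,3),(3,2),(2,0)):
            cv2.line(b,tuple(((q[i]-[u0,v0]+.5)*k).astype(int).tolist()),tuple(((q[j]-[u0,v0]+.5)*k).astype(int).tolist()),(0,0,255),1)
    return b
a=ov(p,325,165,(.057,.083-.026,.083),.5701,.0557,18.65)
b=ov(p,180,220,(0,.026),.618,-.2704,24.)
cv2.imwrite("pics/s5.png",np.hstack([a,b]))
```

```text
(no output)
```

View pics/s5.png

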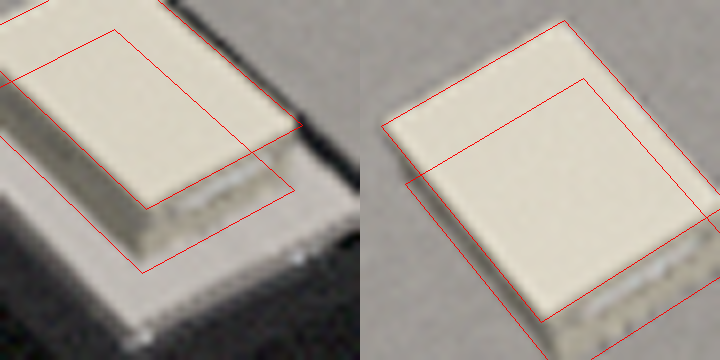

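```bash
cat >> h.py <<'E'
def fitb(n,pic,g,z0,win,fg,bg,chan="bright",yawfix=False):
    # fit top face brightness inside window: face vs anything darker
    u0,v0,u1,v1=win
    w=pic.astype(float); w=(w[:,:,0]-w[:,:,2]) if chan=="warm" else w[:,:,1]
    k=np.clip((w[v0:v1,u0:u1]-bg)/(fg-bg),0,1)
    g=np.array(g,float)
    def f(v):
        v=np.r_[v,g[2:]] if yawfix else v
        return ((render(proj(n,box(*v,z0)[4:]),win)-k)**2).sum()
    v=g[:2] if yawfix else g
    s=np.array([[0,0,0],[.004,0,0],[0,.004,0],[0,0,.05]])
    if yawfix:s=s[:3,:2]
    for i in range(3):
        r=minimize(f,v,method="Nelder-Mead",options=dict(initial_simplex=v+s*(1 if i==0 else -.4),xatol=1e-5,fatol=1e-4)); v=r.x
    return v,r.fun
E
python3 - <<'E'
from h import *
s0=np.load("pics/scene0p.npy"); s4=np.load("pics/s4p.npy")
for pic,uvs in((s0,((345,178),(341,192),(352,189),(330,205),(344,187))),(s4,((345,170),(340,180),(352,182)))):
    for (u,v) in uvs: print((u,v),pic[v,u])
for y in (True,False):
  for ch,fg,bg in(("bright",220,175),("warm",22,8)):
    a=fitb("scene",s0,[.5701,.0557,np.radians(18.65)],.057,(336,172,364,194),fg,bg,ch,y)
    for h in(.0005,.0015,.003): 
        b=fitb("scene",s4,[.5701,.0557,np.radians(18.65)],.083+h,(336,163,366,182),fg,bg,ch,y)
        print(ch,y,h,a,b)
E
```

```text
(345, 178) [216 208 192]
(341, 192) [108 105  99]
(352, 189) [145 140 128]
(330, 205) [42 39 42]
(344, 187) [216 210 193]
(345, 170) [219 212 196]
(340, 180) [111 107  96]
(352, 182) [166 160 148]
bright True 0.0005 (array([0.56768511, 0.05442517]), np.float64(25.99666111324704)) (array([0.56706942, 0.05580651]), np.float64(15.060414370541245))
bright True 0.0015 (array([0.56768511, 0.05442517]), np.float64(25.99666111324704)) (array([0.56841551, 0.05521176]), np.float64(15.341331966337734))
bright True 0.003 (array([0.56768511, 0.05442517]), np.float64(25.99666111324704)) (array([0.56958289, 0.05486907]), np.float64(15.749764620445127))
warm True 0.0005 (array([0.57198284, 0.05613211]), np.float64(47.81973871901702)) (array([0.57166399, 0.05592305]), np.float64(36.12564453232273))
warm True 0.0015 (array([0.57198284, 0.05613211]), np.float64(47.81973871901702)) (array([0.5723488 , 0.05559717]), np.float64(35.94476904487285))
warm True 0.003 (array([0.57198284, 0.05613211]), np.float64(47.81973871901702)) (array([0.57404205, 0.05493543]), np.float64(35.74865326522766))
bright False 0
[... 325 characters left out ...]
80844974))
bright False 0.003 (array([0.56786722, 0.05459048, 0.33785945]), np.float64(25.88083899354949)) (array([0.56982541, 0.05425158, 0.34907575]), np.float64(15.485368875218931))
warm False 0.0005 (array([0.57199232, 0.05609494, 0.33272666]), np.float64(47.71379704823106)) (array([0.57145035, 0.05641906, 0.30706461]), np.float64(35.78839622123359))
warm False 0.0015 (array([0.57199232, 0.05609494, 0.33272666]), np.float64(47.71379704823106)) (array([0.57239065, 0.05589518, 0.30944792]), np.float64(35.725194156093806))
warm False 0.003 (array([0.57199232, 0.05609494, 0.33272666]), np.float64(47.71379704823106)) (array([0.57380132, 0.05548952, 0.30006927]), np.float64(35.54010490470698))
```

>>> move_arm([
  [[0.5,-0.005,0.005,0.01,0,0,0],[0.5,-0.005,0.005,0.015,0,0,0],[0.5,-0.005,0.005,0.015,0,0,0],[0.5,-0.005,0.005,0.015,0,0,0]],
])

```text
time: 6.43
tool_pos: [0.5692, 0.0551, 0.2857]
ee_rot: [3.141, -0.0, 0.325]
wrist_force: [0.3, -0.4, -0.6]
width: 0.0559
```

Run:
```python
from h import *
delta(.5692,.0552,.2857,18.65)
```

```text
t 6.4333 pos [0.5692 0.0551 0.2857] rot [ 3.1415e+00 -1.0000e-04  3.2500e-01] F [ 0.3 -0.4 -0.6] w 0.0559
frac dx dy dz [-0.     -0.0009 -0.    ] rz -0.0003
```

>>> move_arm([
  [[0.5,0,0,0.006,0,0,0],[0.5,0,0,0.006,0,0,0],[0.5,0,0,0.006,0,0,0],[0.5,0,0,0.006,0,0,0]],
])

```text
time: 6.77
tool_pos: [0.5692, 0.0551, 0.2857]
ee_rot: [3.141, -0.0, 0.325]
wrist_force: [-1.6, -0.8, 3.7]
width: 0.0557
```

>>> move_arm([
  [[0.5,0,0,0.006,0,0,0],[0.5,0,0,0.006,0,0,0],[0.5,0,0,0.006,0,0,0],[0.5,0,0,0.006,0,0,0]],
])

```text
time: 7.1
tool_pos: [0.5692, 0.0551, 0.2849]
ee_rot: [3.141, -0.0, 0.325]
wrist_force: [-2.7, 0.8, 5.7]
width: 0.0559
```

Contact (force rising to about 6 N). Release, rise, and look.

>>> move_arm([
  [[0.65,0,0,-0.008,0,0,0],[0.75,0,0,-0.008,0,0,0],[1,0,0,-0.008,0,0,0],[1,0,0,-0.008,0,0,0],[1,0,0,-0.008,0,0,0],[1,0,0,-0.008,0,0,0],[1,0,0,-0.008,0,0,0]],
])

```text
time: 7.68
tool_pos: [0.5692, 0.0551, 0.2851]
ee_rot: [3.142, 0.0, 0.325]
wrist_force: [-0.1, 0.3, -0.4]
width: 0.0933
```

>>> move_arm([
  [[1,0,0,-0.1,0,0,0],[1,0,0,-0.4,0,0,0],[1,0,0,-0.7,0,0,0],[1,0,0,-0.7,0,0,0]],
])

```text
time: 8.02
tool_pos: [0.5703, 0.0551, 0.3635]
ee_rot: [3.137, -0.013, 0.325]
wrist_force: [1.2, -0.3, 1.0]
width: 0.0939
```

Run:
```python
from h import *
delta(.6177,-.2704,.355,24)
p,d=robot.snapshot("scene"); np.save("pics/s6p.npy",p)
u0,v0=290,120
b=cv2.resize(p[v0:v0+100,u0:u0+100,::-1],None,fx=6,fy=6,interpolation=cv2.INTER_CUBIC)
cv2.imwrite("pics/s6.png",b)
s0=np.load("pics/scene0p.npy")
for ch,fg,bg in(("bright",212,175),("warm",22,8)):
  for y in (True,False):
    print(ch,y,fitb("scene",s0,[.5701,.0557,np.radians(18.65)],.057,(336,172,364,194),fg,bg,ch,y)[0],fitb("scene",p,[.5701,.0557,np.radians(18.65)],.083,(336,163,366,182),fg,bg,ch,y)[0])
```

```text
t 8.0167 pos [0.5703 0.0551 0.3635] rot [ 3.1372 -0.0128  0.325 ] F [ 1.2 -0.3  1. ] w 0.0939
frac dx dy dz [-0.5907  3.2362  0.085 ] rz -0.0598
bright True [0.56817059 0.05459245] [0.56823436 0.05466143]
bright False [0.56848364 0.05454676 0.34136485] [0.5682861  0.0546331  0.33444349]
warm True [0.57198284 0.05613211] [0.57210249 0.0550249 ]
warm False [0.57199232 0.05609494 0.33272666] [0.57187865 0.05520792 0.31408982]
```

View pics/s6.png

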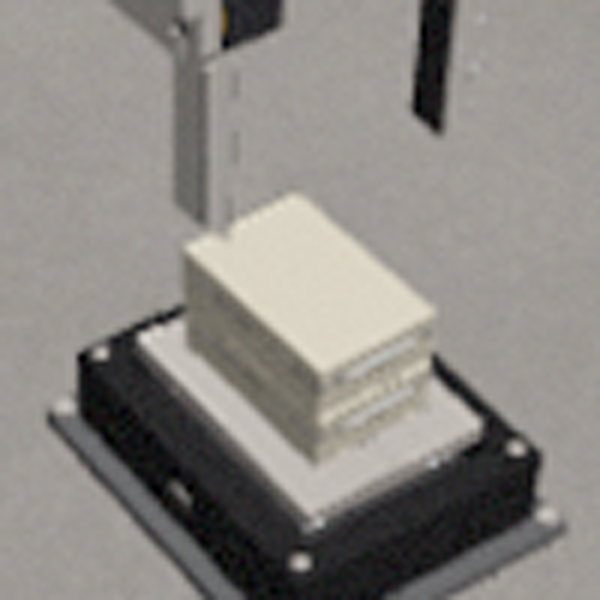

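>>> move_arm([
  [[1,-0.03,0.15,0,0,0,0],[1,-0.08,0.45,0,0,0,0],[1,-0.15,0.81,0,0,0,0]],
])

```text
time: 8.32
tool_pos: [0.5807, -0.0257, 0.3548]
ee_rot: [-3.141, 0.0, 0.329]
wrist_force: [0.6, -0.8, -0.6]
width: 0.0941
```

>>> move_arm([
  [[1,-0.05,0.3,0,0,0,0],[1,-0.1,0.6,0,0,0,0],[1,-0.15,0.81,0,0,0,0]],
])

```text
time: 8.57
tool_pos: [0.5925, -0.1104, 0.3542]
ee_rot: [3.142, 0.002, 0.323]
wrist_force: [-0.1, 0.1, 0.1]
width: 0.094
```

>>> move_arm([
  [[1,-0.05,0.3,0.05,0,0,0],[1,-0.1,0.6,0.1,0,0,0],[1,-0.15,0.81,0.2,0,0,0]],
])

```text
time: 8.82
tool_pos: [0.6043, -0.192, 0.3353]
ee_rot: [3.14, -0.001, 0.324]
wrist_force: [-0.0, -0.6, 0.5]
width: 0.0938
```

>>> move_arm([
  [[1,-0.05,0.3,0.05,0,0,-0.03],[1,-0.1,0.6,0.1,0,0,-0.06],[1,-0.15,0.81,0.2,0,0,-0.06],[1,-0.15,0.81,0.2,0,0,-0.06],[1,-0.15,0.81,0.2,0,0,-0.06],[1,-0.15,0.81,0.2,0,0,-0.06]],
])

```text
time: 9.32
tool_pos: [0.6157, -0.2706, 0.3147]
ee_rot: [-3.14, 0.0, 0.419]
wrist_force: [-1.7, -0.1, -0.6]
width: 0.0942
```

Run:
```python
from h import *
delta(.61715,-.27075,.203,24)
```

```text
t 9.3167 pos [ 0.6157 -0.2706  0.3147] rot [-3.1401e+00  4.0000e-04  4.1930e-01] F [-1.7 -0.1 -0.6] w 0.0942
frac dx dy dz [0.0123 0.0075 1.1174] rz 0.0002
```

>>> move_arm([
  [[1,0.01,0.005,0.2,0,0,0],[1,0.01,0.005,0.5,0,0,0],[1,0.01,0.005,0.8,0,0,0],[1,0.01,0.005,0.9,0,0,0],[1,0.01,0.005,0.9,0,0,0],[1,0.01,0.005,0.9,0,0,0]],
])

```text
time: 9.82
tool_pos: [0.6172, -0.2702, 0.2259]
ee_rot: [3.142, -0.0, 0.42]
wrist_force: [1.2, -0.1, 0.5]
width: 0.094
```

>>> move_arm([
  [[1,0,0,0.1,0,0,0],[1,0,0,0.18,0,0,0],[1,0,0,0.2,0,0,0],[1,0,0,0.2,0,0,0],[1,0,0,0.2,0,0,0]],
])

```text
time: 10.23
tool_pos: [0.6169, -0.2712, 0.2054]
ee_rot: [3.141, -0.0, 0.419]
wrist_force: [0.4, -0.9, 0.1]
width: 0.0941
```

Run:
```python
from h import *
delta(.61715,-.27075,.203,24)
```

```text
t 10.2333 pos [ 0.6169 -0.2712  0.2054] rot [ 3.1414e+00 -1.0000e-04  4.1910e-01] F [ 0.4 -0.9  0.1] w 0.0941
frac dx dy dz [ 0.0039 -0.0034  0.0244] rz 0.0001
```

>>> move_arm([
  [[1,0.004,-0.003,0.024,0,0,0],[1,0.004,-0.003,0.024,0,0,0],[0.5,0.004,-0.003,0.024,0,0,0],[0.5,0.004,-0.003,0.024,0,0,0],[0.5,0.004,-0.003,0.024,0,0,0],[0.5,0.004,-0.003,0.024,0,0,0],[0.5,0.004,-0.003,0.024,0,0,0],[0.5,0.004,-0.003,0.024,0,0,0]],
])

```text
time: 10.9
tool_pos: [0.6172, -0.2707, 0.2029]
ee_rot: [3.141, -0.0, 0.419]
wrist_force: [0.9, -1.2, 0.0]
width: 0.0574
```

>>> move_arm([
  [[0.5,0,0,0,0,0,0],[0.5,0,0,0,0,0,0],[0.5,0,0,0,0,0,0]],
])

```text
time: 11.15
tool_pos: [0.6172, -0.2707, 0.2029]
ee_rot: [3.141, 0.0, 0.419]
wrist_force: [-0.5, 0.4, 0.5]
width: 0.0556
```

Run:
```python
from h import *
delta(.61715,-.27075,.203,24)
p,d=robot.snapshot("scene"); np.save("pics/s7p.npy",p); s0=np.load("pics/scene0p.npy")
cv2.imwrite("pics/s7.png",np.hstack([cv2.resize(q[205:275,170:250,::-1],None,fx=5,fy=5,interpolation=cv2.INTER_CUBIC) for q in (s0,p)]))
for ch,fg,bg in(("bright",212,175),("warm",22,8)):
    for q in(s0,p): print(ch,fitb("scene",q,[.618,-.2704,np.radians(24)],0,(200,234,235,265),fg,bg,ch,True)[0])
```

```text
t 11.15 pos [ 0.6172 -0.2707  0.2029] rot [3.1414 0.     0.4192] F [-0.5  0.4  0.5] w 0.0556
frac dx dy dz [-0.0004  0.0002 -0.0006] rz 0.0002
bright [ 0.61653442 -0.27148356]
bright [ 0.61710339 -0.2705206 ]
warm [ 0.62021347 -0.26955973]
warm [ 0.62029862 -0.26940838]
```

View pics/s7.png

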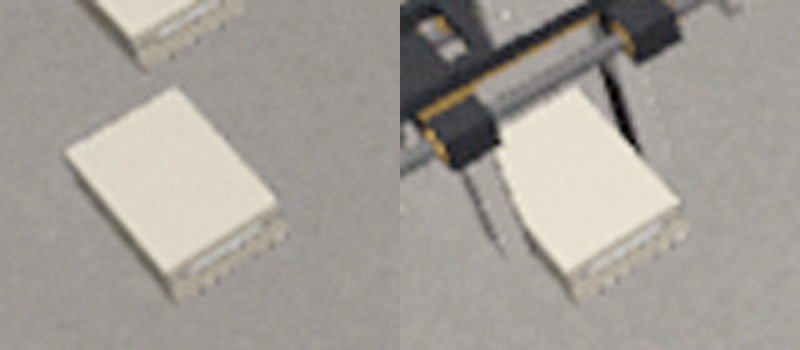

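>>> move_arm([
  [[0.5,0,0,-0.05,0,0,0],[0.5,0,0,-0.2,0,0,0],[0.5,0,0,-0.4,0,0,0],[0.5,0,0,-0.6,0,0,0],[0.5,0,0,-0.8,0,0,0],[0.5,0,0,-1.0,0,0,0]],
])

```text
time: 11.7
tool_pos: [0.617, -0.2706, 0.3038]
ee_rot: [-3.141, 0.0, 0.419]
wrist_force: [0.3, 0.0, -1.3]
width: 0.0556
```

>>> move_arm([
  [[0.5,0,0,-0.2,0,0,0],[0.5,0,0,-0.4,0,0,0],[0.5,0,0,-0.55,0,0,0],[0.5,0,0,-0.6,0,0,0],[0.5,0,0,-0.6,0,0,0]],
])

```text
time: 12.12
tool_pos: [0.6173, -0.2708, 0.3652]
ee_rot: [3.138, -0.002, 0.419]
wrist_force: [0.3, -0.0, -1.7]
width: 0.0556
```

>>> move_arm([
  [[0.5,0.03,-0.1,0,0,0,0],[0.5,0.08,-0.28,0,0,0,0],[0.5,0.15,-0.53,0,0,0,0],[0.5,0.22,-0.79,0,0,0,0]],
])

```text
time: 12.45
tool_pos: [0.6045, -0.1886, 0.36]
ee_rot: [-3.138, 0.003, 0.418]
wrist_force: [1.0, 0.1, -1.0]
width: 0.0557
```

>>> move_arm([
  [[0.5,0.07,-0.26,0,0,0,0],[0.5,0.15,-0.53,0,0,0,0],[0.5,0.22,-0.79,0,0,0,0]],
])

```text
time: 12.7
tool_pos: [0.5922, -0.1064, 0.3604]
ee_rot: [-3.138, 0.003, 0.42]
wrist_force: [0.1, -0.3, -1.0]
width: 0.0556
```

>>> move_arm([
  [[0.5,0.07,-0.26,0,0,0,0],[0.5,0.15,-0.53,0,0,0,0],[0.5,0.22,-0.79,0,0,0,0]],
])

```text
time: 12.95
tool_pos: [0.5799, -0.0253, 0.3605]
ee_rot: [-3.139, 0.003, 0.42]
wrist_force: [0.5, 0.0, -0.3]
width: 0.0557
```

>>> move_arm([
  [[0.5,0.06,-0.22,0,0,0,0.02],[0.5,0.12,-0.43,0,0,0,0.04],[0.5,0.18,-0.65,0,0,0,0.055],[0.5,0.22,-0.79,0,0,0,0.06],[0.5,0.22,-0.79,0,0,0,0.06],[0.5,0.22,-0.79,0,0,0,0.06],[0.5,0.22,-0.79,0,0,0,0.06]],
])

```text
time: 13.53
tool_pos: [0.5687, 0.0534, 0.3617]
ee_rot: [3.142, 0.002, 0.325]
wrist_force: [-0.6, 0.2, -0.8]
width: 0.0561
```

Run:
```python
from h import *
delta(.5692,.05515,.316,18.65)
```

```text
t 13.5333 pos [0.5687 0.0534 0.3617] rot [3.1415e+00 2.1000e-03 3.2500e-01] F [-0.6  0.2 -0.8] w 0.0561
frac dx dy dz [ 0.0102 -0.0149  0.4569] rz -0.0003
```

>>> move_arm([
  [[0.5,0.005,-0.007,0.1,0,0,0],[0.5,0.01,-0.015,0.25,0,0,0],[0.5,0.01,-0.015,0.38,0,0,0],[0.5,0.01,-0.015,0.45,0,0,0],[0.5,0.01,-0.015,0.46,0,0,0],[0.5,0.01,-0.015,0.46,0,0,0],[0.5,0.01,-0.015,0.46,0,0,0],[0.5,0.01,-0.015,0.46,0,0,0]],
])

```text
time: 14.2
tool_pos: [0.5697, 0.0553, 0.3179]
ee_rot: [3.141, -0.002, 0.325]
wrist_force: [0.1, 0.3, -0.9]
width: 0.0558
```

Run:
```python
from h import *
delta(.5692,.05515,.3125,18.65)
```

```text
t 14.2 pos [0.5697 0.0553 0.3179] rot [ 3.1408e+00 -1.9000e-03  3.2460e-01] F [ 0.1  0.3 -0.9] w 0.0558
frac dx dy dz [-0.0052 -0.0005  0.0542] rz -0.0006
```

>>> move_arm([
  [[0.5,-0.004,0,0.02,0,0,0],[0.5,-0.004,0,0.04,0,0,0],[0.5,-0.004,0,0.048,0,0,0],[0.5,-0.004,0,0.048,0,0,0],[0.5,-0.004,0,0.048,0,0,0]],
])

```text
time: 14.62
tool_pos: [0.569, 0.0554, 0.3121]
ee_rot: [3.142, 0.0, 0.325]
wrist_force: [0.4, -0.8, -1.1]
width: 0.0559
```

Run:
```python
from h import *
delta(.5692,.05515,.312,18.65)
p,d=robot.snapshot("scene"); np.save("pics/s8p.npy",p)
u0,v0=290,110
b=cv2.resize(p[v0:v0+100,u0:u0+100,::-1],None,fx=6,fy=6,interpolation=cv2.INTER_CUBIC)
cv2.imwrite("pics/s8.png",b)
```

```text
t 14.6167 pos [0.569  0.0554 0.3121] rot [3.1415 0.     0.3251] F [ 0.4 -0.8 -1.1] w 0.0559
frac dx dy dz [0.0012 0.0034 0.0005] rz -0.0003
```

View pics/s8.png

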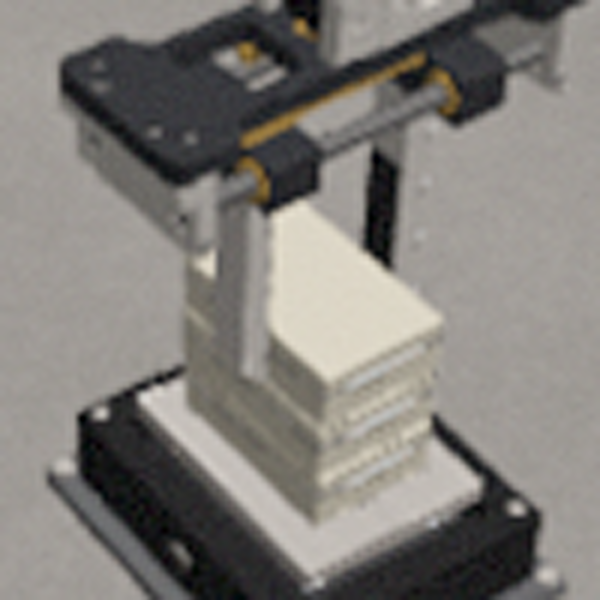

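Run:
```python
from h import *
s0=np.load("pics/scene0p.npy"); s6=np.load("pics/s6p.npy"); s8=np.load("pics/s8p.npy"); s4=np.load("pics/s4p.npy")
print(proj("scene",box(.5701,.0557,np.radians(18.65),.109))[4:])
for ch,fg,bg in(("bright",212,175),("bright",212,150),("warm",22,8)):
  for y in (True,False):
    for nm,q,z,dv,h in(("base",s0,.057,0,0),("c1",s6,.083,-9,0),("c2",s8,.109,-18,0),("c2h",s8,.109,-18,.001)):
      v=fitb("scene",q,[.5701,.0557,np.radians(18.65)],z+h,(339,174+dv,366,194+dv),fg,bg,ch,y); print(ch,y,nm,np.round(v[0],4),round(v[1],1))
a=[cv2.resize(q[155+dv:200+dv,325:370,::-1],None,fx=6,fy=6,interpolation=cv2.INTER_CUBIC) for q,dv in((s0,9),(s6,0),(s8,-9))]
cv2.imwrite("pics/s9.png",np.hstack(a))
```

```text
[[320.43303889 152.31936756]
 [340.2609232  142.91843534]
 [344.09508985 173.51926864]
 [364.34173466 163.04790307]]
bright True base [0.5683 0.0538] 11.5
bright True c1 [0.5683 0.0548] 8.0
bright True c2 [0.5685 0.0552] 5.9
bright True c2h [0.5695 0.0546] 6.0
bright False base [0.5686 0.0537 0.3239] 11.6
bright False c1 [0.5685 0.0539 0.3421] 7.9
bright False c2 [0.5688 0.0549 0.3313] 5.8
bright False c2h [0.5697 0.0541 0.3481] 6.1
bright True base [0.5688 0.0552] 33.0
bright True c1 [0.5689 0.0555] 16.3
bright True c2 [0.5692 0.0561] 14.1
bright True c2h [0.5702 0.0556] 14.2
bright False base [0.569  0.0548 0.3403] 32.7
bright False c1 [0.5691 0.0551 0.3408] 16.2
bright False c2 [0.5694 0.0555 0.3401] 13.9
bright False c2h [0.5703 0.0552 0.3364] 14.0
warm True base [0.572  0.0561] 44.5
warm True c1 [0.5724 0.0549] 58.0
warm True c2 [0.5728 0.0554] 55.6
warm True c2h [0.574 0.055] 55.6
warm False base [0.572  0.056  0.3342] 44.3
warm False c1 [0.5724 0.0547 0.3295] 58.0
warm False c2 [0.5728 0.0557 0.3178] 55.5
warm False c2h [0.5738 0.0552 0.3181] 55.5
```

View pics/s9.png

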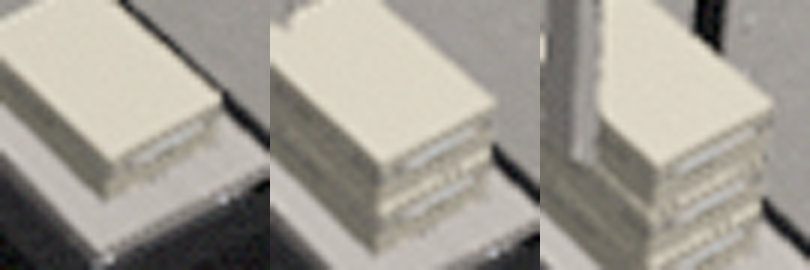

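>>> move_arm([
  [[0.5,-0.002,0.003,0.004,0,0,0],[0.5,-0.002,0.003,0.006,0,0,0],[0.5,-0.002,0.003,0.006,0,0,0],[0.5,-0.002,0.003,0.006,0,0,0]],
])

```text
time: 15.0
tool_pos: [0.569, 0.0552, 0.3119]
ee_rot: [-3.142, -0.001, 0.325]
wrist_force: [-0.7, 0.7, 0.6]
width: 0.0555
```

>>> move_arm([
  [[0.5,0,0,0.004,0,0,0],[0.5,0,0,0.004,0,0,0],[0.5,0,0,0.004,0,0,0],[0.5,0,0,0.004,0,0,0]],
])

```text
time: 15.33
tool_pos: [0.5689, 0.0551, 0.3116]
ee_rot: [-3.142, -0.001, 0.325]
wrist_force: [-2.0, 1.3, 3.4]
width: 0.0557
```

Contact is established (3.4 N). Releasing and rising.

>>> move_arm([
  [[0.65,0,0,-0.004,0,0,0],[0.75,0,0,-0.004,0,0,0],[1,0,0,-0.004,0,0,0],[1,0,0,-0.004,0,0,0],[1,0,0,-0.004,0,0,0],[1,0,0,-0.004,0,0,0],[1,0,0,-0.004,0,0,0]],
])

```text
time: 15.92
tool_pos: [0.5689, 0.055, 0.3113]
ee_rot: [3.142, 0.0, 0.325]
wrist_force: [-0.1, -0.3, -0.0]
width: 0.0932
```

>>> move_arm([
  [[1,0,0,-0.1,0,0,0],[1,0,0,-0.3,0,0,0],[1,0,0,-0.5,0,0,0],[1,0,0,-0.6,0,0,0],[1,0,0,-0.6,0,0,0],[1,0,0,-0.6,0,0,0]],
])

```text
time: 16.42
tool_pos: [0.569, 0.055, 0.3723]
ee_rot: [3.141, -0.002, 0.325]
wrist_force: [0.3, -0.1, -0.8]
width: 0.0941
```

Run:
```python
from h import *
delta(.5692,.05515,.35,18.65)
p,d=robot.snapshot("scene"); np.save("pics/s10p.npy",p)
u0,v0=290,110
b=cv2.resize(p[v0:v0+100,u0:u0+100,::-1],None,fx=6,fy=6,interpolation=cv2.INTER_CUBIC)
cv2.imwrite("pics/s10.png",b)
for ch,fg,bg in(("bright",212,175),("bright",212,150),("warm",22,8)):
      v=fitb("scene",p,[.5701,.0557,np.radians(18.65)],.109,(339,174-18,366,194-18),fg,bg,ch,False); print(ch,np.round(v[0],4),round(v[1],1))
```

```text
t 16.4167 pos [0.569  0.055  0.3723] rot [ 3.1409e+00 -1.7000e-03  3.2500e-01] F [ 0.3 -0.1 -0.8] w 0.0941
frac dx dy dz [ 0.0025 -0.0003  0.2225] rz -0.0003
bright [0.569  0.054  0.3499] 5.7
bright [0.5696 0.055  0.3489] 13.6
warm [0.5728 0.0556 0.3058] 54.6
```

View pics/s10.png

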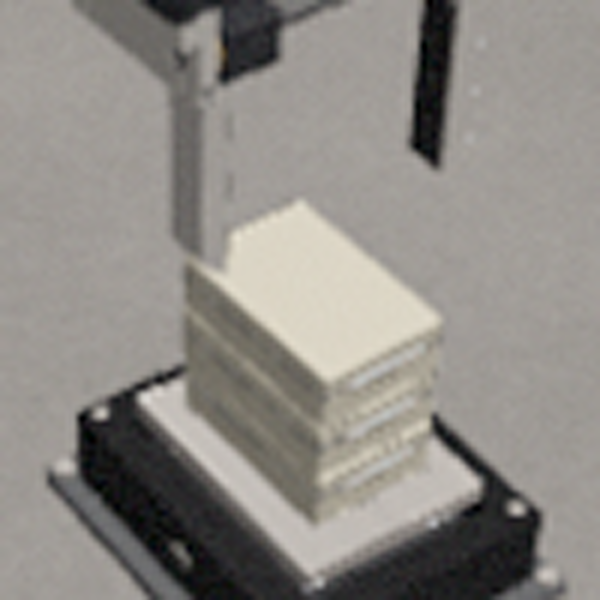

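>>> move_arm([
  [[1,0,0.1,-0.1,0,0,0],[1,-0.1,0.4,-0.1,0,0,0],[1,-0.2,0.7,-0.1,0,0,0],[1,-0.3,1,-0.1,0,0,0]],
])

```text
time: 16.8
tool_pos: [0.5724, -0.0507, 0.3809]
ee_rot: [-3.141, 0.001, 0.326]
wrist_force: [0.6, -0.6, 0.1]
width: 0.0939
```

>>> move_arm([
  [[1,-0.1,0.3,0,0,0,0],[1,-0.2,0.7,0,0,0,0],[1,-0.3,1,0,0,0,0],[1,-0.3,1,0,0,0,0]],
])

```text
time: 17.13
tool_pos: [0.5754, -0.1598, 0.3801]
ee_rot: [3.14, 0.003, 0.318]
wrist_force: [0.4, 1.0, -0.4]
width: 0.0938
```

Run:
```python
from h import *
q,_=robot.snapshot("top"); p,_=robot.snapshot("scene"); np.save("pics/t11p.npy",q);np.save("pics/s11p.npy",p)
a=cv2.resize(q[180:270,265:355,::-1],None,fx=4,fy=4,interpolation=cv2.INTER_CUBIC)
b=cv2.resize(p[140:200,310:370,::-1],None,fx=6,fy=6,interpolation=cv2.INTER_CUBIC)
cv2.imwrite("pics/s11.png",np.hstack([a,b]))
t=np.load("pics/top0p.npy")
print(fit("top",t,[.5693,.0554,.325],.057,faces="t"),fit("top",q,[.5693,.0554,.325],.109,faces="t"))
```

```text
(array([0.5692989 , 0.05545415, 0.32484725]), np.float64(10.616393118631631)) (array([0.56944369, 0.05473831, 0.33167308]), np.float64(8.550754553092116))
```

View pics/s11.png

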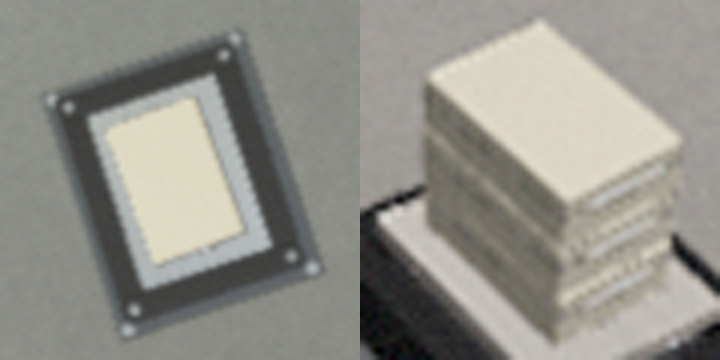

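Run:
```python
from h import *
s0=np.load("pics/scene0p.npy"); s11=np.load("pics/s11p.npy")
for ch,fg,bg in(("bright",212,165),("warm",22,8)):
    print(ch,fitb("scene",s0,[.57,.0557,.325],.057,(318,157,366,196),fg,bg,ch)[0],fitb("scene",s11,[.57,.0557,.325],.109,(314,136,368,177),fg,bg,ch)[0])
u0,v0=316,136
k=14
b=cv2.resize(s11[v0:v0+42,u0:u0+54,::-1],None,fx=k,fy=k,interpolation=cv2.INTER_CUBIC)
for z in(.057,.083,.109):
    q=proj("scene",box(.5701,.0557,np.radians(18.65),z))[4:]
    for (i,j) in((0,2),(2,3),(3,1),(1,0))[:(2 if z<.1 else 4)]:
        cv2.line(b,tuple(((q[i]-[u0,v0]+.5)*k).astype(int).tolist()),tuple(((q[j]-[u0,v0]+.5)*k).astype(int).tolist()),(0,0,255),1)
cv2.imwrite("pics/s12.png",b)
```

```text
bright [0.56859038 0.05560597 0.32798216] [0.56951092 0.05547298 0.32408497]
warm [0.5710522  0.05568907 0.32700805] [0.5715753  0.05460995 0.33228102]
```

View pics/s12.png

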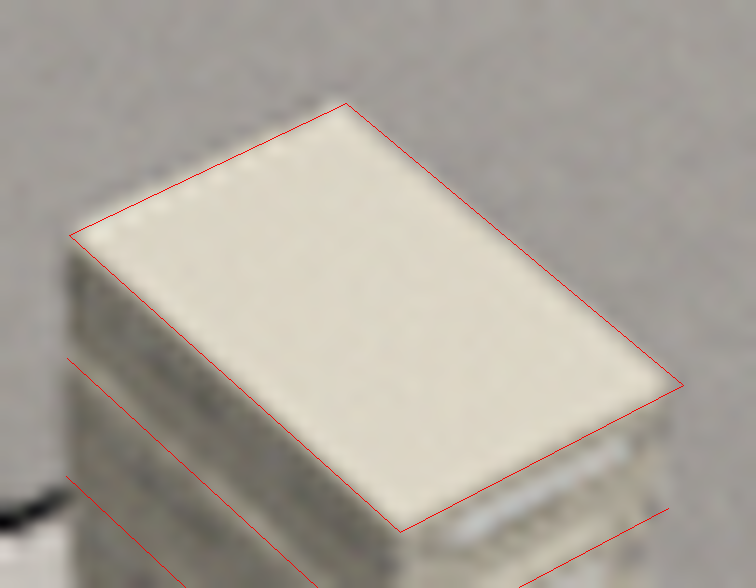

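>>> move_arm([
  [[0.15,0.1,-0.3,0,0,0,0],[0.15,0.2,-0.7,0,0,0,0],[0.15,0.3,-1,0,0,0,0]],
])

```text
time: 17.48
tool_pos: [0.5718, -0.0468, 0.3812]
ee_rot: [-3.14, 0.001, 0.326]
wrist_force: [-0.1, -0.9, 0.1]
width: 0.0775
```

>>> move_arm([
  [[0.15,0.1,-0.4,0,0,0,0],[0.15,0.2,-0.7,0,0,0,0],[0.15,0.3,-0.9,0,0,0,0],[0.15,0.3,-1,0,0,0,0],[0.15,0.3,-1,0,0,0,0],[0.15,0.3,-1,0,0,0,0],[0.15,0.3,-1,0,0,0,0]],
])

```text
time: 18.07
tool_pos: [0.5688, 0.0542, 0.3814]
ee_rot: [3.141, 0.001, 0.324]
wrist_force: [0.2, -0.8, 0.5]
width: 0.0309
```

Run:
```python
from h import *
delta(.5692,.05515,.338,18.65)
```

```text
t 18.0667 pos [0.5688 0.0542 0.3814] rot [3.1409e+00 5.0000e-04 3.2420e-01] F [ 0.2 -0.8  0.5] w 0.0309
frac dx dy dz [ 0.0066 -0.0076  0.4337] rz -0.0008
```

>>> move_arm([
  [[0.15,0,0,0,0,0,0],[0.15,0,0,0.1,0,0,0],[0.15,0.003,-0.003,0.2,0,0,0],[0.15,0.005,-0.005,0.3,0,0,0],[0.15,0.005,-0.005,0.38,0,0,0],[0.15,0.005,-0.005,0.42,0,0,0],[0.15,0.005,-0.005,0.42,0,0,0],[0.15,0.005,-0.005,0.42,0,0,0]],
])

```text
time: 18.73
tool_pos: [0.5692, 0.0557, 0.3389]
ee_rot: [-3.141, 0.001, 0.325]
wrist_force: [-0.1, -0.4, -0.3]
width: 0.014
```

>>> move_arm([
  [[0.15,0,0,0,0,0,0],[0.15,0,0,0,0,0,0],[0.15,0,0,0,0,0,0]],
])

```text
time: 18.98
tool_pos: [0.5694, 0.0557, 0.3402]
ee_rot: [3.141, -0.001, 0.325]
wrist_force: [-0.1, 0.9, 0.2]
width: 0.0141
```

Run:
```python
from h import *
delta(.5692,.05515,.3342,18.65)
p,_=robot.snapshot("scene"); np.save("pics/s13p.npy",p)
cv2.imwrite("pics/s13.png",cv2.resize(p[110:210,290:390,::-1],None,fx=6,fy=6,interpolation=cv2.INTER_CUBIC))
```

```text
t 18.9833 pos [0.5694 0.0557 0.3402] rot [ 3.1411e+00 -1.3000e-03  3.2500e-01] F [-0.1  0.9  0.2] w 0.0141
frac dx dy dz [-0.0033  0.0048  0.0601] rz -0.0003
```

View pics/s13.png

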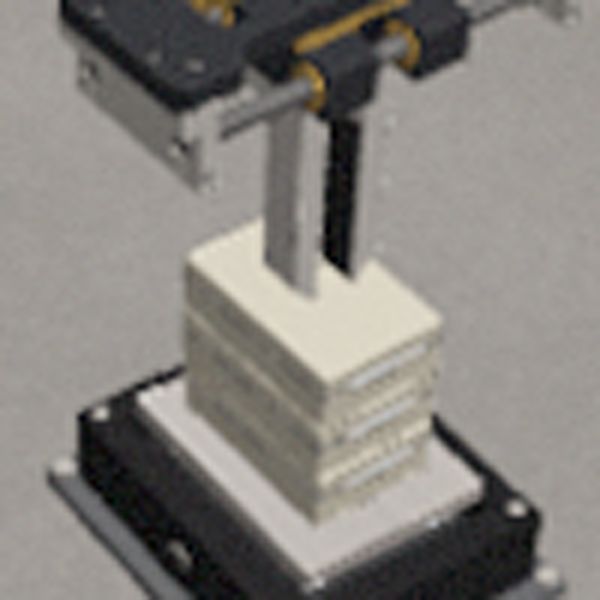

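>>> move_arm([
  [[0.15,-0.003,0.005,0.02,0,0,0],[0.15,-0.003,0.005,0.04,0,0,0],[0.15,-0.003,0.005,0.045,0,0,0],[0.15,-0.003,0.005,0.045,0,0,0],[0.15,-0.003,0.005,0.045,0,0,0]],
])

```text
time: 19.45
tool_pos: [0.5691, 0.0551, 0.3348]
ee_rot: [3.142, 0.0, 0.325]
wrist_force: [0.2, 0.1, -1.0]
width: 0.0141
```

>>> move_arm([
  [[0.15,0,0,0.01,0,0,0],[0.15,0,0,0.01,0,0,0],[0.15,0,0,0.01,0,0,0],[0.15,0,0,0.01,0,0,0]],
])

```text
time: 19.78
tool_pos: [0.5692, 0.0551, 0.3345]
ee_rot: [3.141, -0.001, 0.325]
wrist_force: [0.3, 0.5, 3.1]
width: 0.014
```

>>> move_arm([
  [[0.15,0,0,0.01,0,0,0],[0.15,0,0,0.01,0,0,0],[0.15,0,0,0.01,0,0,0],[0.15,0,0,0.01,0,0,0]],
])

```text
time: 20.12
tool_pos: [0.5692, 0.0551, 0.3334]
ee_rot: [3.141, -0.001, 0.325]
wrist_force: [-0.6, 0.4, 4.1]
width: 0.0139
```

>>> move_arm([
  [[0.15,0,0,0.01,0,0,0],[0.15,0,0,0.01,0,0,0],[0.15,0,0,0.01,0,0,0],[0.15,0,0,0.01,0,0,0]],
])

```text
time: 20.45
tool_pos: [0.5692, 0.0551, 0.3322]
ee_rot: [3.141, -0.001, 0.325]
wrist_force: [0.1, -0.1, 5.0]
width: 0.0141
```

>>> move_arm([
  [[0.15,0,0,0.015,0,0,0],[0.15,0,0,0.03,0,0,0],[0.15,0,0,0.045,0,0,0],[0.15,0,0,0.06,0,0,0],[0.15,0,0,0.075,0,0,0],[0.15,0,0,0.085,0,0,0],[0.15,0,0,0.085,0,0,0],[0.15,0,0,0.085,0,0,0]],
])

```text
time: 21.12
tool_pos: [0.5691, 0.0551, 0.3247]
ee_rot: [3.141, -0.001, 0.325]
wrist_force: [-2.0, 0.1, 9.3]
width: 0.0141
```

>>> move_arm([
  [[0.15,0,0,0,0,0,0],[0.15,0,0,0,0,0,0],[0.15,0,0,0,0,0,0]],
])

```text
time: 21.37
tool_pos: [0.5691, 0.0551, 0.3248]
ee_rot: [3.141, -0.001, 0.325]
wrist_force: [-1.7, 0.2, 8.8]
width: 0.0142
```

Run:
```python
from h import *
delta(.5692,.05515,.3223,18.65)
```

```text
t 21.3667 pos [0.5691 0.0551 0.3248] rot [ 3.1411e+00 -1.2000e-03  3.2500e-01] F [-1.7  0.2  8.8] w 0.0142
frac dx dy dz [ 0.0009 -0.0002  0.0248] rz -0.0003
```

>>> move_arm([
  [[0.15,0,0,0.01,0,0,0],[0.15,0,0,0.02,0,0,0],[0.15,0,0,0.026,0,0,0],[0.15,0,0,0.026,0,0,0],[0.15,0,0,0.026,0,0,0],[0.15,0,0,0.026,0,0,0]],
])

```text
time: 21.87
tool_pos: [0.5691, 0.0551, 0.3225]
ee_rot: [3.141, -0.001, 0.325]
wrist_force: [-2.2, -0.9, 9.7]
width: 0.0142
```

Run:
```python
from h import *
delta(.5692,.05515,.3223,18.65)
p,d=robot.snapshot("scene"); np.save("pics/s14p.npy",p); q,dt=robot.snapshot("top"); d0=np.load("pics/scene0d.npy")
cv2.imwrite("pics/s14.png",cv2.resize(p[120:220,290:390,::-1],None,fx=6,fy=6,interpolation=cv2.INTER_CUBIC))
# heights of plate and rim from scene depth
def hz(d,n,X):
    u,v=np.round(proj(n,np.array([X]))[0]).astype(int); P_=P[n]
    z=d[v,u]; c=np.linalg.solve(P_["mtx"],[u,v,1])*z; return (P_["R"].T@(c-P_["t"]))[2]
c,s=np.cos(.325),np.sin(.325)
W=lambda a,b,z:[.5700+c*a-s*b,.0556+s*a+c*b,z]
for nm,dd,z in(("rest",d0,.057),("now",d,.045)):
    pl=[hz(dd,"scene",W(a,b,z)) for a,b in((.049,-.02),(.049,0),(.049,-.03),(.0,-.036),(.03,-.036),(-.03,-.036))]
    rm=[hz(dd,"scene",W(a,b,.045)) for a,b in((.066,-.02),(.066,0),(.066,.03),(.0,-.052),(.03,-.052),(-.03,-.052))]
    print(nm,np.round(np.array(pl)*1000,1),np.round(np.array(rm)*1000,1))
```

```text
t 21.8667 pos [0.5691 0.0551 0.3225] rot [ 3.141e+00 -1.400e-03  3.250e-01] F [-2.2 -0.9  9.7] w 0.0142
frac dx dy dz [0.0012 0.     0.0023] rz -0.0003
rest [53.8 56.2 56.7 55.  56.3 54.5] [44.9 43.4 43.6 44.4 44.9 44.5]
now [44.  42.5 42.6 44.9 44.9 43.7] [42.9 43.9 44.  44.3 44.6 42. ]
```

View pics/s14.png

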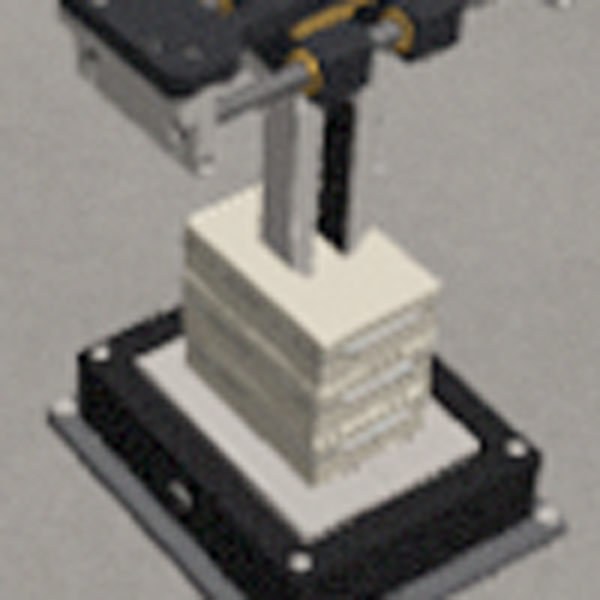

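>>> move_arm([
  [[0.15,0,0,0.001,0,0,0],[0.15,0,0,0.001,0,0,0],[0.15,0,0,0.001,0,0,0],[0.15,0,0,0.001,0,0,0],[0.15,0,0,0.001,0,0,0],[0.15,0,0,0.001,0,0,0]],
])

```text
time: 22.47
tool_pos: [0.5691, 0.0551, 0.3225]
ee_rot: [3.141, -0.001, 0.325]
wrist_force: [-2.8, 0.1, 10.4]
width: 0.0142
```

>>> move_arm([
  [[0.15,0,0,0,0,0,0],[0.15,0,0,0,0,0,0],[0.15,0,0,0,0,0,0],[0.15,0,0,0,0,0,0],[0.15,0,0,0,0,0,0],[0.15,0,0,0,0,0,0],[0.15,0,0,0,0,0,0],[0.15,0,0,0,0,0,0]],
])

```text
time: 23.13
tool_pos: [0.5691, 0.0551, 0.3224]
ee_rot: [3.141, -0.001, 0.325]
wrist_force: [-2.2, 0.1, 9.2]
width: 0.0144
```

Run:
```python
from h import *
delta(.5692,.05515,.3223,18.65)
p,_=robot.snapshot("scene")
cv2.imwrite("pics/s15.png",p[:,:,::-1])
```

```text
t 23.1333 pos [0.5691 0.0551 0.3224] rot [ 3.141e+00 -1.400e-03  3.250e-01] F [-2.2  0.1  9.2] w 0.0144
frac dx dy dz [ 0.0012 -0.      0.0012] rz -0.0003
```

View pics/s15.png

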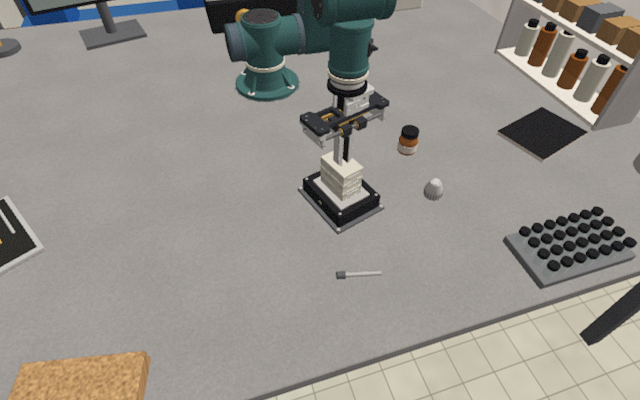

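The column is held steady with the plate level (magazine around pixel (341,195)). The jar (408,140), chuck (433,188) and pin (358,274) are where they started. Handing in.

Run:
```python
from bench import robot
print(robot.close_job()); print(robot.get_obs()["tool_pos"])
```

```text
the job is handed in; nothing more can be done
None
the job is handed in; nothing more can be done
```

Both loose cases are stacked on the base case and released. The job was handed in at about 23 s with the fingertips still holding the column down and the plate level with the rim.

- **Stack:** The two cameras put the top case within about 1.2 mm (top camera 0.7 mm) and 0.5° of where the base case sat. That is inside the roughly 2 mm calibration error. The edges look flush in the pictures. I did not measure the stack again under load, though the picture showed no shift.
- **Push:** The fingertips first touched the top lid at a measured TCP height of about 0.3344 m. They now hold at 0.3224 m, which is 12.0 mm of travel, give or take about 0.3 mm. The push force was about 9–10 N and steady for over a second, close to my rough estimate for the spring less the weights.
- **Depth check:** Just before a last 0.1 mm trim, the scene camera's depth gave the plate a mean height of 43.8 mm and the rim 43.6 mm, so they are level. Both read about 1 mm under the 45 mm nominal, and single readings scatter by 1–2 mm.
- **Other items:** In the last picture the jar, chuck and pin are where they started.

No check failed. The only disagreement was a difference of about 1.5 mm between the two cameras' absolute positions.

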